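# Set a test coupon against the setting block, then rock the block off its dowels

## Robot

A 6-joint arm with a two-finger parallel gripper is mounted at the origin on a cart in front of the work surface, level with it; the furniture and walls round the work are solid. World frame = base frame: x ahead of the robot, y to its left, z up, the work surface at z = 0. Lengths are in m, angles in rad, forces in N, time in s.
With the tool pointing down it reaches from about 0.275 to 0.825 m from the base axis. Payload 5.2 kg.
Tool frame: the origin (TCP) lies on the centre line of the jaws, within the pads' length; the fingertips stand 17 mm ahead of it and the grasp point (between the pads) lies 2 mm behind it (robot.tips_ahead is the distance from the TCP to the fingertips, in m); z points along the fingers, y is the line along which they close (so a half turn about z gives the same grasp; the last joint's range is limited). The gripper opens to 93 mm and grips with 3 to 60 N. Pads are 15 mm wide; open, the fingers measure 128 mm over their backs; the gripper's body (75 mm by 188 mm) begins 65 mm behind the grasp point.
Start: joints at [-1.366, 0.259, 1.535, -0, 1.348, -0.203], TCP at [0.218, -0.505, 0.236] pointing down, gripper open.
Joint ranges: [-3.14, 3.14], [-0.91, 2.08], [0.19, 2.58], [-1.22, 4.36], [0.22, 2.71], [-3.12, 3.12]. Speed limits (rad/s): [2.57, 2.57, 3.14, 3.14, 3.14, 3.14].

## Interface

Orientations are given as a rotation vector (axis times angle).
In Python, from cell import robot, viewer, silhouettes gives the robot as it stands. The module is installed in compiled form; this text tells all that it offers.
- The arm moves only by the tool drive_tool, never from a script. Its argument "commands" is a list that holds one entry, the list of rows, each a list of 7 numbers: the shift along the world's x, y, z normalised to -1 to 1, where 1 is 0.6 m, then the turn, a rotation vector about the world's x, y, z normalised to -1 to 1, where 1 is 90 degrees, then the opening, from 0 (shut) to 1 (fully open). In form: [[[x, y, z, wx, wy, wz, gripper], ...]]. A call has 1 to 20 rows; each row shifts and turns the commanded pose from where the row before left it; what a row does not reach is not made up. A row lasts 1/10 s, in which the tool goes at most 50 mm and 8.59 degrees, less where a joint would pass 70% of its speed; a pose out of reach is approached as far as the arm can. A call with a number of a shift or a turn outside -1 to 1 is refused whole. A call with a gripper value outside its range is refused whole. The fingers move at their own pace and stop on an object; "squeeze" is the grip in N (left out, the last holds). Time passes only in rows, so rows that do not move let the fingers close. It gives the time, the measured TCP pose, the force, the opening and the grip force at its end, in the units of the state.
- robot.sense(): the state, without advancing time (a new reading comes with each control period).
- viewer.read_camera(name): name is "scene" or "top" or "wrist"; returns a dict with "color" (420x560x3 uint8, red, green, blue), "z_map" (420x560 float32, m along the optical axis (not along the pixel's ray), 0 where there is no reading), "K" (3x3 intrinsics, pixels), "dist" ([k1, k2, p1, p2, k3] as OpenCV has them; the pictures are not rectified), "pose" (4x4, takes a point from camera to world coordinates); the wrist camera has in their place "T_tool_cam" (4x4, takes a point from camera to tool coordinates, whose origin is the TCP and whose axes are the flange's). Camera axes: x right, y down, z forward; pixel columns grow to the right and rows downward; lengths in m; the calibration is good to about 2 mm. A picture is of the moment at which its call begins: read the wrist's pose just before it.
- robot.hand_in(): hands the job in; it is judged then, once.
Trained networks look in a picture, given as the dict that the camera call returned (one of the last four; its "shot" number tells which), for a name from the list of things; names that differ only in an ending like _2 or _b are one class to them, and where a whole thing is asked for, a point or a joint stands for the part that bears it (a point fixed in the world has none). Each returns a list of dicts, best first, with "score" (0 to 1); they miss things now and then, are a little off and sometimes report something else, mostly with a low value. They report only what shows in the picture. A call takes as long as a camera call. They do not tell look-alikes from the thing itself.
- silhouettes(picture, target): "pixels" (420x560 bool, what is visible of it) and "pixel" ([row, column] in pixels, amid what is visible of it).
The state is a dict: "clock": time; "q": joint angles; "joint_vel": joint speeds; "joint_efforts": joint torques, N m; "tool_pos": TCP position; "tool_rot": TCP orientation; "wrist_force": force on the tool from outside, world axes, zero at the start; "ft_torque": the same for the moment, N m; "opening": opening from 0.0 (shut) to 1.0 (fully open); "finger_force": force on a finger pad.
Only numpy, scipy, OpenCV 4.12 (cv2) and the standard library are available. Lean on these libraries where they do the work, as an engineer would, in place of code of your own. Each camera call takes 0.05 s, during which the arm holds its last target. There are 200 camera calls.

## Task

Slide the flat bright steel coupon into the fixture's slot until it is fully home against the setting block. Then work the block off its two tight spring dowels by rocking it, not by a straight pull: one end clearly up while the other is still down, then the other end up to match, and so on until it is free. Finish while still holding the block level in the gripper, just clear above its dowels (a centimetre or two), with the coupon still home and the other things on the bench left alone.

Things in the scene. Friction and masses are not known exactly. Their poses are not given: they have to be found in the camera images.
- fixture: setting fixture: dark steel base plate 170 x 100 x 12 mm, screwed to the bench (cannot move). Origin under the plate's centre; x = the way the coupon slides in, y across, z up (fixture frame below; mm). A dark steel bed strip for the coupon (x -79 to 34, 24 wide, top at z 24) is narrower than the coupon, so fingers can straddle coupon and bed in front of the slot
- slot_mouth (a point): middle of the slot's mouth on the bed (fixture x -15, z 24). Slot x -15 to 35: side guides with inner faces at y +-20.8, outer +-34, flared a few mm out from x -25 to -15; keeper strips over the coupon's edges, underside z 31.4, front 12 mm raised as lead-in, screw heads up to z 40. Play 0.8 mm each side, 1.4 mm above the coupon
- coupon_home (a point): point on the bed (fixture x -20, y 0, z 24) where the coupon's origin lies when it is fully home: leading end against the block's front face (fixture x 35), the other 60 mm of it still out of the slot
- block_seat (a point): point on the base plate midway between the dowels (fixture x 49, y 0, z 12) where the block's origin lies when seated. The dowels: upright steel pins at y +-30 from here, 10 mm diameter, 16 mm tall (tips at z 28), with spring cheeks
- coupon: flat steel coupon, 110 x 40 x 6 mm (x, y, z), 0.14 kg, loose on the bench left of the fixture. Origin at the centre of its underside, x along its length; a small tag hole is marked near its -x end. Either end may go in first. Grip it across its 40 mm width
- setting_block: bright steel block like an inverted T, about 0.3 kg: body 28 x 84 x 22 mm (x, y, z), on its middle a grip lug 22 x 40 mm, top 51 mm above the underside. Origin at the centre of its underside; axes as the fixture's when seated. Grip the lug across its 40 mm (along y): tilting the gripper about x then rocks it. Bores 12 mm at y +-30 sit on the dowels
- block_end_a (a point): centre of the block's -y bore at its underside (end nearer the robot). Each dowel grips its bore with 10 to 18 N of friction over its whole 16 mm height; play lets the block rock about x by up to about 0.13 rad, one end some 8 mm up with the other down
- block_end_b (a point): centre of the block's +y bore at its underside (end farther from the robot)
- hex_key: small hex key, 31 x 83 x 5 mm, lying beyond the fixture as seen from the robot; leave it alone
- caliper: vernier caliper, 72 x 225 x 10 mm, in front of the tall steel cabinet, whose front stands at x = 690 mm (its handle at 650, above z = 400) for y over -130: keep the arm and gripper clear of it; leave the caliper alone
- loupe: black eye loupe, 37 mm diameter, 31 mm high, at the left of the bench; leave it alone
- ref_block: round steel reference block, 58 mm diameter, 12 mm thick, at the left of the bench; leave it alone
- bubble_level: round bubble level, 34 mm diameter, 14 mm high, lying between the fixture and the robot; leave it alone
Not all that is in view belongs to the job. There is more than one size of the setting_block; the one meant has the size given above.

How it is judged:
By the outcome, as a careful person would: the job done as asked, in the order asked, and still so for the second after the job is handed in, while the arm keeps its last pose, push and grip.
It also fails if it takes over 51 s, if anything falls off the work surface, if the arm or the gripper's body presses on something with over 40 N, if the wrist force passes 120 N, or if a joint passes its speed limit or range.

## Working session

There is one attempt and no reset: what is moved stays moved. The work goes in short steps, Python scripts to look and compute and a tool call to move; the robot and the scene stay as the last step left them, time stands still between calls to the robot, and variables do not carry over. Pictures are saved under pics/ and viewed, at most 10 in all, crops included, and the job is handed in when it is done.

Besides the shell and the picture viewer there is one more tool, called after "Request:" as a command line: name --argument value ..., lists and objects as JSON in quotes. drive_tool: Moves the arm, as the interface text tells. Scaled input: -1 to 1 covers 0.6 m each way for a shift and 90 degrees each way for a turn. Its arguments: {"type":"object","properties":{"commands":{"type":"array","items":{"type":"array","items":{"type":"array","items":{"type":"number","minimum":-1,"maximum":1}}}},"squeeze":{"type":"number"}},"required":["commands"]}

```bash
mkdir -p pics; cat > h.py <<'E'
import numpy as np, cv2
from cell import robot, viewer, silhouettes
def cloud(p, mask=None, T=None):
    z=p["z_map"]; m=z>0
    if mask is not None: m&=mask
    r,c=np.nonzero(m)
    uv=cv2.undistortPoints(np.stack([c,r],1).astype(np.float64)[:,None],p["K"],np.array(p["dist"],float))[:,0]
    P=np.c_[uv*z[r,c][:,None],z[r,c]]
    T=p["pose"] if T is None else T
    return P@T[:3,:3].T+T[:3,3], r, c
def wristT(s,p):
    T=np.eye(4);T[:3,:3]=cv2.Rodrigues(np.array(s["tool_rot"],float))[0];T[:3,3]=s["tool_pos"]
    return T@p["T_tool_cam"]
def save(n,img): cv2.imwrite("pics/"+n,cv2.cvtColor(img,cv2.COLOR_RGB2BGR))
E
cat > a.py <<'E'
from h import *
np.set_printoptions(precision=4,suppress=True)
print(robot.sense())
for cam in ["top","scene"]:
    p=viewer.read_camera(cam); save(cam+"0.png",cv2.resize(p["color"],(784,588))); np.savez(cam+"0.npz",**{k:p[k] for k in("color","z_map","K","dist","pose")})
    for t in ["fixture","coupon","setting_block","bubble_level","hex_key","loupe","ref_block","caliper"]:
        for d in silhouettes(p,t)[:3]:
            if d["score"]<.3: continue
            P,r,c=cloud(p,d["pixels"]); 
            if len(P)<5: continue
            (cx,cy),wh,a=cv2.minAreaRect(P[:,:2].astype(np.float32))
            print(cam,t,round(d["score"],2),np.round(d["pixel"]),len(P),"rect",np.round([cx,cy,*wh,a],3),"z",np.percentile(P[:,2],[5,50,95]))
E
python3 a.py
```

```text
{'clock': 0.0, 'q': array([-1.3658,  0.2593,  1.5361,  0.    ,  1.348 , -0.2028]), 'joint_vel': array([ 0.0001, -0.    ,  0.    , -0.0007,  0.0006, -0.0004]), 'joint_efforts': array([ -0.0004, -43.7307, -28.4003,   0.072 ,   0.0411,  -0.0002]), 'tool_pos': array([ 0.218 , -0.5044,  0.2348]), 'tool_rot': array([-3.0748, -0.6358, -0.    ]), 'wrist_force': array([-0.3018,  0.0844, -0.8213]), 'ft_torque': array([-0.0334, -0.0069, -0.0191]), 'finger_force': 0.0, 'opening': 1.0011922686655321}
top fixture 0.74 [210. 331.] 1895 rect [ 0.514 -0.14   0.099  0.17  15.806] z [0.0078 0.0133 0.0365]
top coupon 0.82 [212. 215.] 617 rect [ 0.499  0.187  0.107  0.041 81.7  ] z [0.0011 0.0051 0.0087]
top setting_block 0.76 [162. 372.] 176 rect [ 0.649 -0.233  0.02   0.064 81.254] z [0.0066 0.0182 0.0401]
top setting_block 0.75 [205. 357.] 366 rect [ 0.528 -0.188  0.088  0.029 14.227] z [0.0245 0.0357 0.0644]
top setting_block 0.61 [196. 399.] 268 rect [ 0.552 -0.301  0.068  0.03  77.385] z [0.     0.0168 0.04  ]
top bubble_level 0.49 [242. 335.] 111 rect [ 0.427 -0.127  0.029  0.029 45.096] z [0.0077
[... 551 characters left out ...]
 rect [ 0.435 -0.123  0.055  0.033 37.255] z [-0.0004  0.0098  0.0133]
scene setting_block 0.85 [258. 362.] 699 rect [ 0.565 -0.174  0.169  0.041 22.461] z [0.0116 0.033  0.0622]
scene setting_block 0.72 [283. 416.] 414 rect [ 0.389 -0.373  0.491  0.064 23.21 ] z [0.0018 0.0136 0.0384]
scene setting_block 0.54 [248. 407.] 314 rect [ 0.638 -0.238  0.023  0.044 66.524] z [0.0004 0.0159 0.0389]
scene bubble_level 0.5 [282. 306.] 212 rect [ 0.428 -0.129  0.035  0.033 25.815] z [0.0014 0.01   0.0133]
scene loupe 0.46 [197. 245.] 379 rect [0.622 0.198 0.072 0.223 6.988] z [0.0012 0.005  0.008 ]
scene caliper 0.62 [196. 246.] 497 rect [ 0.641  0.208  0.079  0.236 18.539] z [-0.0016  0.0046  0.0079]
```

View pics/top0.png

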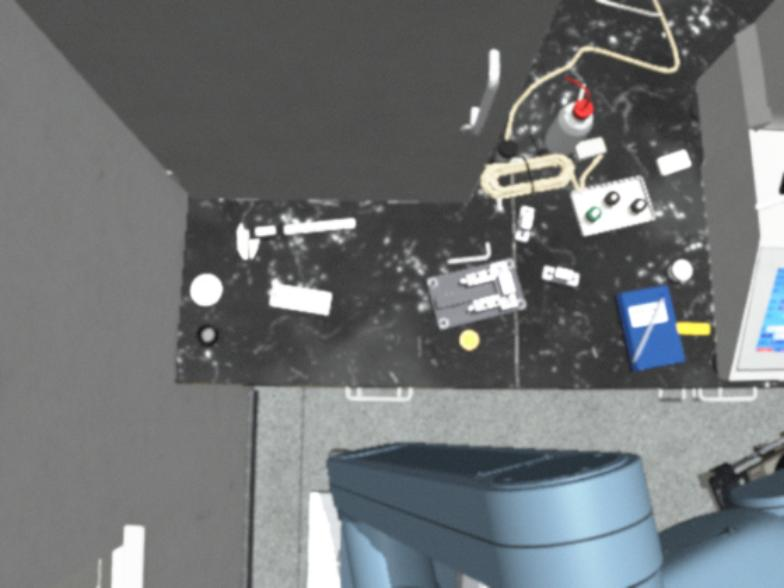

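View pics/scene0.png

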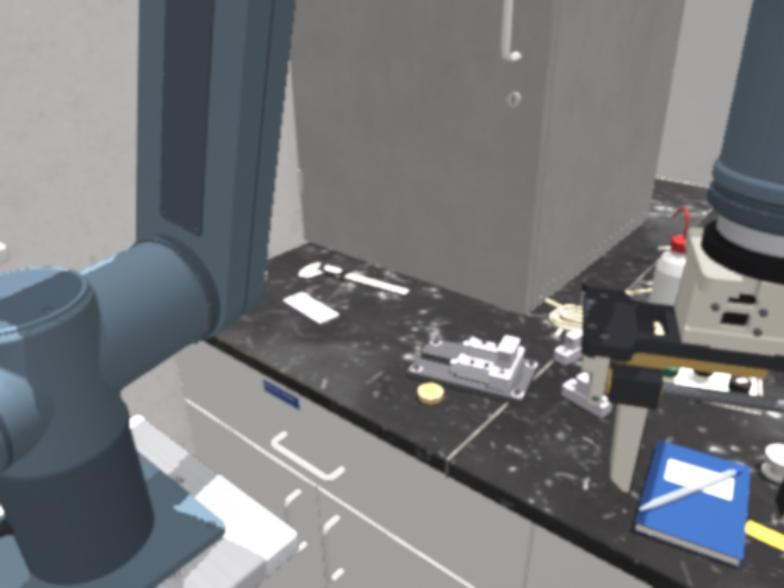

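The top view shows the fixture with its seated block near (477,293), the block being at its right (-y) end. The coupon lies left at (300,299). Two look-alike blocks lie at (525,222) and (561,275). I'll look closer with the wrist camera.

Request:
drive_tool --commands '[[[0.0433, 0.0542, 0.0067, 0, 0, 0.0833, 1], [0.0433, 0.0542, 0.0067, 0, 0, 0.0833, 1], [0.0433, 0.0542, 0.0067, 0, 0, 0.0833, 1], [0.0433, 0.0542, 0.0067, 0, 0, 0.0833, 1], [0.0433, 0.0542, 0.0067, 0, 0, 0.0833, 1], [0.0433, 0.0542, 0.0067, 0, 0, 0.0833, 1], [0.0433, 0.0542, 0.0067, 0, 0, 0.0833, 1], [0.0433, 0.0542, 0.0067, 0, 0, 0.0833, 1], [0.0433, 0.0542, 0.0067, 0, 0, 0.0833, 1], [0.0433, 0.0542, 0.0067, 0, 0, 0.0833, 1], [0.0433, 0.0542, 0.0067, 0, 0, 0.0833, 1], [0, 0, 0, 0, 0, 0, 1], [0, 0, 0, 0, 0, 0, 1]]]'

```text
clock: 2.2
tool_pos: [0.5041, -0.1465, 0.2798]
tool_rot: [-1.893, -2.507, 0.001]
wrist_force: [0.0, 0.4, -0.5]
opening: 0.996
finger_force: 0.0
```

```bash
cat > w.py <<'E'
from h import *
import sys
np.set_printoptions(precision=4,suppress=True)
n=sys.argv[1]
s=robot.sense(); p=viewer.read_camera("wrist"); T=wristT(s,p)
print("clk",s["clock"],"pos",s["tool_pos"],"rot",s["tool_rot"],"F",s["wrist_force"],"camT",p["T_tool_cam"][:3])
save(n+".png",cv2.resize(p["color"],(784,588),interpolation=cv2.INTER_CUBIC)); np.savez(n+".npz",color=p["color"],z_map=p["z_map"],K=p["K"],dist=p["dist"],pose=T)
for t in sys.argv[2:]:
    for d in silhouettes(p,t)[:3]:
        if d["score"]<.3: continue
        P,r,c=cloud(p,d["pixels"],T)
        if len(P)<5: continue
        (cx,cy),wh,a=cv2.minAreaRect(P[:,:2].astype(np.float32))
        print(t,round(d["score"],2),np.round(d["pixel"]),len(P),"rect",np.round([cx,cy,*wh,a],4),"z",np.percentile(P[:,2],[5,50,95]))
E
python3 w.py w1 fixture setting_block
```

```text
clk 2.2 pos [ 0.5041 -0.1465  0.2798] rot [-1.8927 -2.5074  0.0009] F [ 0.0334  0.4424 -0.5189] camT [[-0.001  -0.9677 -0.2521  0.0692]
 [ 1.     -0.0009 -0.0005 -0.0007]
 [ 0.0003 -0.2521  0.9677 -0.1488]]
fixture 0.62 [158. 286.] 10734 rect [ 0.5158 -0.1443  0.104   0.1737 15.1657] z [0.0106 0.0127 0.0373]
setting_block 0.79 [294. 280.] 569 rect [ 0.5336 -0.2095  0.0389  0.1991 12.6432] z [0.0013 0.0166 0.0359]
setting_block 0.75 [272. 356.] 660 rect [ 0.645  -0.2377  0.0255  0.0585 62.2897] z [0.0042 0.0175 0.0401]
setting_block 0.65 [222. 285.] 2055 rect [ 0.5285 -0.1932  0.0841  0.0387 14.2584] z [0.0258 0.0354 0.0637]
```

View pics/w1.png

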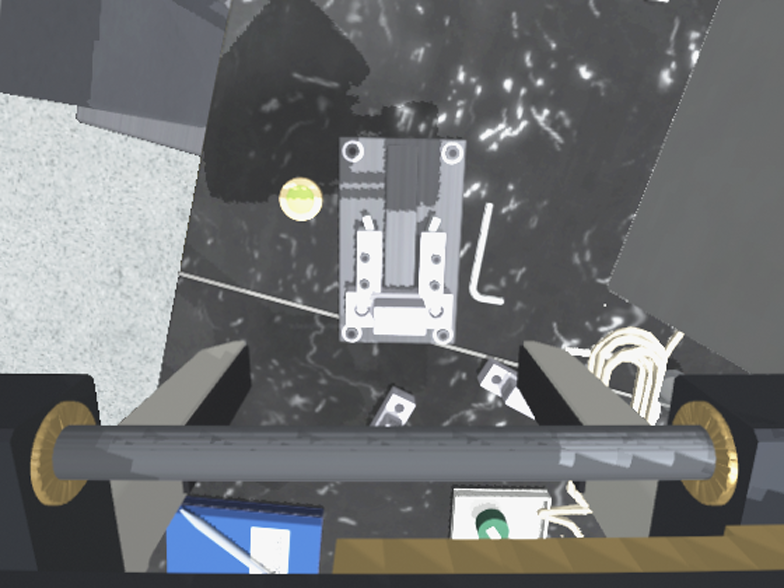

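```bash
cat > fit.py <<'E'
from h import *
import sys
np.set_printoptions(precision=4,suppress=True)
p=dict(np.load(sys.argv[1]+".npz")); P,r,c=cloud(p,None,p["pose"])
m=(np.abs(P[:,0]-.515)<.13)&(np.abs(P[:,1]+.14)<.14); Q=P[m]
def rect(lo,hi,n):
    k=Q[(Q[:,2]>lo)&(Q[:,2]<hi)]
    lab=(((k[:,:2]-[.38,-.29])/.002).astype(int)); im=np.zeros((150,150),np.uint8); im[lab[:,0],lab[:,1]]=1
    im=cv2.morphologyEx(im,cv2.MORPH_CLOSE,np.ones((3,3)))
    N,L,S,C=cv2.connectedComponentsWithStats(im)
    for i in range(1,N):
        if S[i,4]<25: continue
        kk=k[L[lab[:,0],lab[:,1]]==i]
        print(n,len(kk),np.round(cv2.minAreaRect(kk[:,:2].astype(np.float32))[0],4),np.round(cv2.minAreaRect(kk[:,:2].astype(np.float32))[1],4),round(cv2.minAreaRect(kk[:,:2].astype(np.float32))[2],2),"z",np.median(kk[:,2]),"bbox mean",kk.mean(0))
rect(.006,.1,"plate+"); rect(.019,.028,"bed"); rect(.03,.042,"guides/body"); rect(.055,.075,"lug")
h=np.histogram(Q[:,2],np.arange(-.004,.075,.002)); print([(round(float(b),3),int(a)) for a,b in zip(*h)if a>30])
E
python3 fit.py w1
```

```text
plate+ 735 [ 0.4283 -0.1285] [0.0336 0.0331] 77.17 z 0.012178808111253991 bbox mean [ 0.4285 -0.1282  0.0122]
plate+ 12713 [ 0.5156 -0.1426] [0.0997 0.1703] 14.7 z 0.015057727255019693 bbox mean [ 0.513  -0.136   0.0229]
plate+ 161 [ 0.5552 -0.2761] [0.0109 0.0224] 80.27 z 0.016384067389692947 bbox mean [ 0.5545 -0.2738  0.0147]
plate+ 544 [ 0.6327 -0.2318] [0.0222 0.0292] 76.21 z 0.01735035555079187 bbox mean [ 0.632  -0.2309  0.0223]
bed 2292 [ 0.5093 -0.122 ] [0.0298 0.114 ] 15.96 z 0.023856563963047334 bbox mean [ 0.5094 -0.1202  0.0238]
bed 39 [ 0.499  -0.1993] [0.0094 0.0104] 73.11 z 0.02718062822574574 bbox mean [ 0.4981 -0.1994  0.0263]
bed 47 [ 0.5577 -0.1833] [0.0103 0.0097] 8.85 z 0.02728854736086106 bbox mean [ 0.5574 -0.1837  0.0263]
guides/body 2625 [ 0.5201 -0.1609] [0.0841 0.0892] 14.69 z 0.035791616920270775 bbox mean [ 0.5205 -0.1636  0.0357]
guides/body 149 [ 0.6406 -0.2335] [0.0178 0.0113] 81.91 z 0.039171780735841544 bbox mean [ 0.6388 -0.2337  0.0378]
lug 811 [ 0.5276 -0.1901] [0.04   0.0227] 14.61 z 0.0627471436068402 bbox mean [ 0.5274 -0.1888  0.0625]
[(-0.004, 612), (-0.002, 21093), (0.0, 15895), (0.002, 352), (0.004, 279), (0.006, 65), (0.008, 171), (0.01, 3835), (0.012, 2957), (0.014, 434), (0.016, 387), (0.018, 59), (0.02, 65), (0.022, 1303), (0.024, 1001), (0.026, 99), (0.028, 99), (0.03, 166), (0.032, 472), (0.034, 809), (0.036, 854), (0.038, 344), (0.04, 129), (0.06, 127), (0.062, 580), (0.064, 55)]
```

The wrist view shows the fixture at about (400,240), with the guides, the lug at (400,320) and the bubble level at (300,199). The hex key is on the right at (485,255). The fixture centre comes out at (0.5156,-0.1426), its y axis at 14.7°, and the lug agrees with that. Next is the coupon.

Request:
drive_tool --commands '[[[0, 0.073, -0.016, 0, 0, -0.09, 1], [0, 0.073, -0.016, 0, 0, -0.09, 1], [0, 0.073, -0.016, 0, 0, -0.09, 1], [0, 0.073, -0.016, 0, 0, 0, 1], [0, 0.073, -0.016, 0, 0, 0, 1], [0, 0.073, -0.016, 0, 0, 0, 1], [0, 0.073, -0.016, 0, 0, 0, 1], [0, 0.073, -0.016, 0, 0, 0, 1], [0, 0, 0, 0, 0, 0, 1], [0, 0, 0, 0, 0, 0, 1]]]'

```text
clock: 3.35
tool_pos: [0.5038, 0.2008, 0.2031]
tool_rot: [2.373, 2.059, -0.002]
wrist_force: [0.9, -1.6, -0.1]
opening: 0.999
finger_force: 0.0
```

```bash
python3 w.py w2 coupon; python3 - <<'E'
from h import *
p=dict(np.load("w2.npz")); P,r,c=cloud(p,None,p["pose"])
m=(abs(P[:,0]-.499)<.045)&(abs(P[:,1]-.187)<.075)&(P[:,2]>.0035)&(P[:,2]<.02)
Q=P[m]; print(len(Q),cv2.minAreaRect(Q[:,:2].astype(np.float32)),np.median(Q[:,2]),Q.mean(0))
E
```

```text
clk 3.35 pos [0.5038 0.2008 0.2031] rot [ 2.373   2.0587 -0.002 ] F [ 0.8539 -1.6195 -0.1284] camT [[-0.001  -0.9677 -0.2521  0.069 ]
 [ 1.     -0.0011 -0.     -0.0006]
 [-0.0003 -0.2521  0.9677 -0.1488]]
coupon 0.74 [199. 276.] 4556 rect [ 0.5002  0.1864  0.1102  0.0416 80.9029] z [0.0046 0.0059 0.0071]
4513 ((0.5001720786094666, 0.1860513985157013), (0.10941150039434433, 0.04007798060774803), 81.58976745605469) 0.005910570556868888 [0.50052673 0.18828696 0.00591086]
```

Request:
drive_tool --commands '[[[0.002, 0.0283, -0.0667, 0, 0, -0.005, 1], [0, 0, -0.0667, 0, 0, 0, 0.7], [0, 0, -0.0667, 0, 0, 0, 0.65], [0, 0, -0.0667, 0, 0, 0, 0.6], [0, 0, -0.035, 0, 0, 0, 0.6], [0, 0, -0.005, 0, 0, 0, 0.6], [0, 0, 0, 0, 0, 0, 0.6], [0, 0, 0, 0, 0, 0, 0.6]]]' --squeeze 35

```text
clock: 4.25
tool_pos: [0.5063, 0.2177, 0.0208]
tool_rot: [2.382, 2.047, 0.002]
wrist_force: [-0.5, -0.6, 0.0]
opening: 0.6
finger_force: 0.0
```

Request:
drive_tool --commands '[[[-0.001, 0, -0.003, 0, 0, 0, 0.6], [0, 0, 0, 0, 0, 0, 0.2], [0, 0, 0, 0, 0, 0, 0.2], [0, 0, 0, 0, 0, 0, 0.2], [0, 0, 0, 0, 0, 0, 0.2], [0, 0, 0, 0, 0, 0, 0.2]]]'

```text
clock: 4.85
tool_pos: [0.5049, 0.2185, 0.0181]
tool_rot: [2.381, 2.049, 0.001]
wrist_force: [-1.2, 0.8, 4.9]
opening: 0.422
finger_force: 35.0
```

Request:
drive_tool --commands '[[[0, 0, 0.03, 0, 0, 0, 0.2], [0, 0, 0.07, 0, 0, 0, 0.2], [-0.0057, -0.0673, 0, 0, 0, 0.043, 0.2], [-0.0057, -0.0673, 0, 0, 0, 0.043, 0.2], [-0.0057, -0.0673, 0, 0, 0, 0.043, 0.2], [-0.0057, -0.0673, 0, 0, 0, 0.043, 0.2], [-0.0057, -0.0673, 0, 0, 0, 0.043, 0.2], [-0.0057, -0.0673, 0, 0, 0, 0.043, 0.2], [0, 0, 0, 0, 0, 0, 0.2], [0, 0, 0, 0, 0, 0, 0.2]]]'

```text
clock: 5.85
tool_pos: [0.4836, -0.0245, 0.0772]
tool_rot: [-1.924, -2.482, 0.0]
wrist_force: [0.0, 0.6, -1.5]
opening: 0.425
finger_force: 35.0
```

```bash
python3 w.py w3 coupon; cat > cp.py <<'E'
from h import *
import sys
np.set_printoptions(precision=4,suppress=True)
s=robot.sense(); d=dict(np.load(sys.argv[1]+".npz")); t=s["tool_pos"]
P,_,_=cloud(d,None,d["pose"])
R=cv2.Rodrigues(np.array(s["tool_rot"]))[0]; L=(P-t)@R   # tool frame: x back/fwd, y closing, z down
a=np.degrees(np.arctan2(R[1,0],R[0,0])); print("tool x ang",a)
m=(abs(L[:,1])<.0185)&(L[:,0]<.045)&(L[:,0]>-.1)&(L[:,2]>-.005)&(L[:,2]<.03); Q=L[m]
print(len(Q)); 
if len(Q)>20:
    A=np.c_[Q[:,:2],np.ones(len(Q))]; w=np.ones(len(Q),bool)
    for _ in range(5):
        co=np.linalg.lstsq(A[w],Q[w,2],rcond=None)[0]; w=abs(A@co-Q[:,2])<.0015
    print("plane dz/dx,dz/dy,z0",co,w.sum(),"x range",np.percentile(Q[w,0],[.5,99.5]))
f=np.array([.5156,-.1426]); ex=np.array([.2538,-.9673]); ey=np.array([.9673,.2538]); v=t[:2]-f; print("tool in fixture",v@ex,v@ey)
E
python3 cp.py w3
```

```text
clk 5.85 pos [ 0.4836 -0.0245  0.0772] rot [-1.924  -2.4819  0.0001] F [ 0.0224  0.6341 -1.5178] camT [[-0.001  -0.9677 -0.2521  0.0692]
 [ 1.     -0.0009 -0.0005 -0.0007]
 [ 0.0002 -0.2521  0.9677 -0.1488]]
coupon 0.55 [280. 275.] 10670 rect [ 0.4912 -0.0564  0.0571  0.128  16.075 ] z [0.0636 0.0647 0.0659]
tool x ang 104.6169848162621
9969
plane dz/dx,dz/dy,z0 [-0.009   0.0028  0.0123] 9565 x range [-0.0688  0.0214]
tool in fixture -0.12380033703883153 -0.0004883504480778234
```

View pics/w3.png

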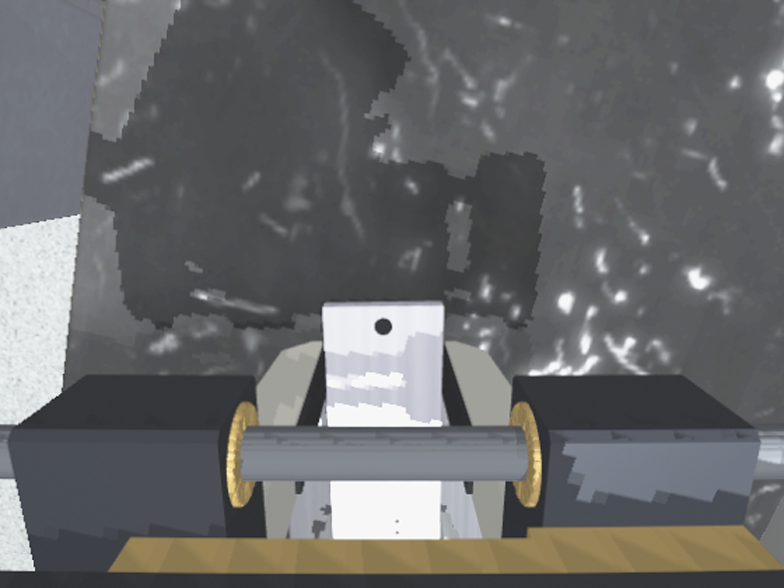

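The coupon is gripped level, with its tail (tag hole at 383,327) at the +y end. I'll check the camera's lateral bias using the coupon centred between the pads.

```bash
cat > lat.py <<'E'
from h import *
np.set_printoptions(precision=4,suppress=True)
d=dict(np.load("w3.npz")); P,_,_=cloud(d,None,d["pose"]); s=robot.sense()
R=cv2.Rodrigues(np.array(s["tool_rot"]))[0]; L=(P-s["tool_pos"])@R
for lo,hi in((.01,.013),(.013,.016),(.016,.019)):
    q=L[(L[:,0]>lo)&(L[:,0]<hi)&(abs(L[:,2]-.0123)<.002)&(abs(L[:,1])<.024)]; print(q[:,1].min(),q[:,1].max(),q[:,1].mean())
# fixture lines from w1 : lateral mids in fixture frame
d=dict(np.load("w1.npz")); P,_,_=cloud(d,None,d["pose"])
f=np.array([.5156,-.1426]); ex=np.array([.2538,-.9673]); ey=np.array([.9673,.2538])
x=(P[:,:2]-f)@ex*1e3; y=(P[:,:2]-f)@ey*1e3; z=P[:,2]*1e3
def sl(n,xs,zlo,zhi,ym):
    for a in xs:
        q=y[(x>a)&(x<a+8)&(z>zlo)&(z<zhi)&(abs(y)<ym)]
        if len(q)>3: print(n,a,q.min().round(2),q.max().round(2),round((q.min()+q.max())/2,2))
sl("bed",range(-72,-25,8),21,27,16); sl("lug",(41,47),58,68,30); sl("plate",range(-60,70,24),9,15,60); sl("body",(36,),30,40,60)
for a in range(-8,32,8):
    q=y[(x>a)&(x<a+8)&(z>30)&(abs(y)<40)]; print("guide",a,[round(float(v),1) for v in (q[q<0].min(),q[q<0].max(),q[q>0].min(),q[q>0].max())])
E
python3 lat.py
```

```text
-0.021522017783456353 0.01857851041339739 -0.0012876558578558753
-0.02151608488321598 0.018412610062939736 -0.0015602012229199377
-0.021289574195859702 0.018356471180378302 -0.0015701993425460041
bed -72 -12.22 11.56 -0.33
bed -64 -12.07 11.72 -0.18
bed -56 -11.89 11.04 -0.42
bed -48 -11.72 11.33 -0.19
bed -40 -11.55 11.56 0.01
bed -32 -12.34 11.58 -0.38
lug 41 -19.38 19.57 0.09
lug 47 -20.33 19.51 -0.41
plate -60 -49.71 49.7 -0.0
plate -36 -49.72 49.75 0.01
plate -12 -49.75 48.85 -0.45
plate 12 -49.75 49.2 -0.28
plate 36 -49.78 49.25 -0.27
plate 60 -49.92 49.6 -0.16
body 36 -42.27 41.8 -0.23
guide -8 [-33.6, -16.2, 15.0, 36.0]
guide 0 [-33.5, -16.1, 14.7, 36.1]
guide 8 [-33.5, -15.9, 14.6, 36.1]
guide 16 [-33.4, -15.7, 14.8, 33.6]
guide 24 [-33.3, -15.6, 15.1, 33.1]
```

Request:
drive_tool --commands '[[[0, 0, 0.042, 0, 0, 0, 0.2], [0.0141, -0.0537, 0, 0, 0, 0, 0.2], [0.0141, -0.0537, 0, 0, 0, 0, 0.2], [0.0141, -0.0537, 0, 0, 0, 0, 0.2], [0, 0, 0, 0, 0, 0, 0.2], [0, 0, 0, 0, 0, 0, 0.2]]]'

```text
clock: 6.55
tool_pos: [0.5094, -0.1194, 0.1024]
tool_rot: [-1.919, -2.485, -0.0]
wrist_force: [1.0, 0.3, -1.3]
opening: 0.422
finger_force: 35.0
```

```bash
python3 w.py w4 coupon; cat > lat2.py <<'E'
from h import *
import sys
np.set_printoptions(precision=4,suppress=True)
d=dict(np.load(sys.argv[1]+".npz")); P,_,_=cloud(d,None,d["pose"]); s=robot.sense()
R=cv2.Rodrigues(np.array(s["tool_rot"]))[0]; L=(P-s["tool_pos"])@R
q=L[(L[:,0]>.006)&(L[:,0]<.02)&(abs(L[:,2]-.0123)<.002)&(abs(L[:,1])<.024)]; print("coupon y",q[:,1].min(),q[:,1].max(),(q[:,1].min()+q[:,1].max())/2)
f=np.array([.5156,-.1426]); ex=np.array([.2538,-.9673]); ey=np.array([.9673,.2538]); tf=s["tool_pos"][:2]-f; print("tool fix",tf@ex,tf@ey)
x=(P[:,:2]-f)@ex*1e3; y=(P[:,:2]-f)@ey*1e3; z=P[:,2]*1e3
def sl(n,xs,zlo,zhi,ym):
    for a in xs:
        q=y[(x>a)&(x<a+6)&(z>zlo)&(z<zhi)&(abs(y)<ym)]
        if len(q)>3: print(n,a,q.min().round(2),q.max().round(2),round((q.min()+q.max())/2,2))
sl("bed",range(-84,0,6),21,27,16); sl("plate",range(-84,30,6),9,15,60)
k=(z>9)&(z<15)&(abs(y)<60)&(x<0); print("xmin plate",x[k].min()); k=(z>21)&(z<27)&(abs(y)<10)&(x<0);print("xmin bed",np.percentile(x[k],.5))
E
python3 lat2.py w4
```

```text
clk 6.55 pos [ 0.5094 -0.1194  0.1024] rot [-1.9191 -2.4854 -0.0003] F [ 0.954   0.2734 -1.2541] camT [[-0.001  -0.9677 -0.2521  0.0692]
 [ 1.     -0.0009 -0.0005 -0.0007]
 [ 0.0002 -0.2521  0.9677 -0.1488]]
coupon y -0.023995935612379716 0.023932184615278913 -3.187549855040127e-05
tool fix -0.024891845217615678 -0.0003844257661829468
bed -84 -11.72 11.48 -0.12
bed -78 -11.87 11.54 -0.16
bed -72 -11.99 11.61 -0.19
bed -66 -12.05 11.71 -0.17
bed -60 -12.14 11.77 -0.19
bed -54 -12.2 11.85 -0.18
bed -48 -11.67 11.91 0.12
bed -42 -11.71 11.31 -0.2
bed -36 -11.83 11.41 -0.21
plate -84 -49.31 49.83 0.26
plate -78 -50.31 49.96 -0.17
plate -72 -49.99 49.61 -0.19
plate -66 -50.35 49.98 -0.19
plate -60 -49.87 49.47 -0.2
plate -54 -50.33 49.93 -0.2
plate -48 -49.71 49.37 -0.17
plate -42 -50.31 49.99 -0.16
plate -36 -49.84 49.18 -0.33
plate -30 -50.01 49.86 -0.08
plate -24 -50.15 49.67 -0.24
plate -18 -50.07 49.5 -0.29
plate -12 -50.27 49.77 -0.25
plate -6 -49.73 49.44 -0.14
xmin plate -85.21584399890705
xmin bed -79.46460413171117
```

View pics/w4.png

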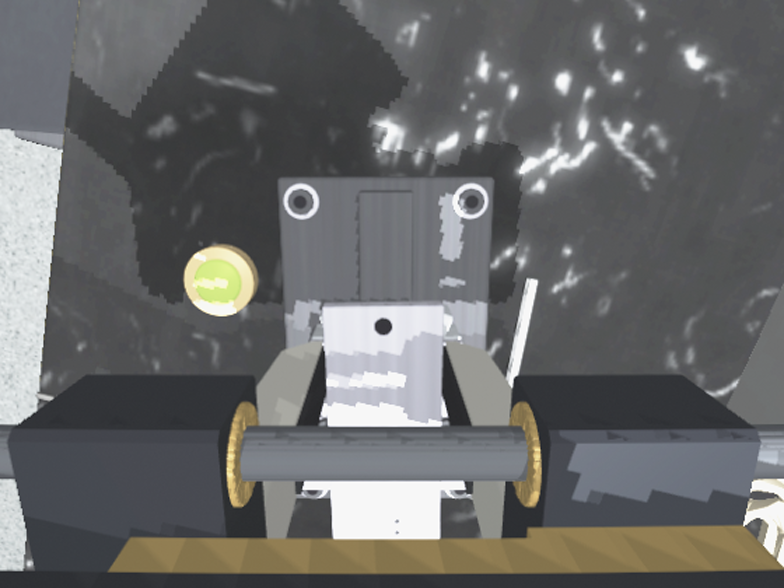

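The plate, bed and coupon tail (hole at 383,327) are all visible. The camera bias is a constant 1.5 mm laterally, so I'll shift +1.7 mm across and go to the pre-insert pose.

Request:
drive_tool --commands '[[[-0.0132, 0.0539, 0, 0, 0, 0, 0.2], [-0.0132, 0.0539, 0, 0, 0, 0, 0.2], [-0.0132, 0.0539, 0, 0, 0, 0, 0.2], [0, 0, -0.06, 0, 0, 0, 0.2], [0, 0, -0.036, 0, 0, 0, 0.2], [0, 0, -0.002, 0, 0, 0, 0.2], [0, 0, 0, 0, 0, 0, 0.2], [0, 0, 0, 0, 0, 0, 0.2]]]'

```text
clock: 7.45
tool_pos: [0.4863, -0.0233, 0.045]
tool_rot: [1.919, 2.486, 0.001]
wrist_force: [-0.0, -0.2, -1.3]
opening: 0.424
finger_force: 35.0
```

```bash
cat > st.py <<'E'
from h import *
np.set_printoptions(precision=4,suppress=True)
s=robot.sense(); t=s["tool_pos"]; R=cv2.Rodrigues(np.array(s["tool_rot"]))[0]
f=np.array([.5156,-.1426]); ex=np.array([.2538,-.9673]); ey=np.array([.9673,.2538]); v=t[:2]-f
print("fix x,y mm",v@ex*1e3,v@ey*1e3,"z",t[2]*1e3,"ang",np.degrees(np.arctan2(R[1,0],R[0,0])),"zdir",R[:,2],"clk",s["clock"])
F=s["wrist_force"]; print("F fix",F[:2]@ex,F[:2]@ey,F[2],"M",s["ft_torque"],"open",s["opening"])
E
python3 st.py
```

```text
fix x,y mm -122.80402610163888 1.9282067681391408 z 44.99171215242473 ang 104.66912135380723 zdir [ 0.0013 -0.0003 -1.    ] clk 7.45
F fix 0.21586706049776566 -0.05836715846654456 -1.2896469226975713 M [-0.0264 -0.0905  0.0232] open 0.42380755044727364
```

Request:
drive_tool --commands '[[[-0.001, 0, -0.0026, 0, 0, 0, 0.2], [0.0042, -0.0161, 0, 0, 0, 0, 0.2], [0.0042, -0.0161, 0, 0, 0, 0, 0.2], [0.0042, -0.0161, 0, 0, 0, 0, 0.2], [0, 0, 0, 0, 0, 0, 0.2]]]'

```text
clock: 7.95
tool_pos: [0.4934, -0.0544, 0.0426]
tool_rot: [1.922, 2.484, -0.0]
wrist_force: [0.4, 0.4, -2.0]
opening: 0.422
finger_force: 35.0
```

```bash
python3 st.py
```

```text
fix x,y mm -90.9108538576844 0.8694976605003492 z 42.58640848395745 ang 104.5264108765743 zdir [ 0.0007 -0.0007 -1.    ] clk 7.95
F fix -0.2726055156229693 0.4821639078253856 -1.9968553696693854 M [-0.0718 -0.0206  0.0128] open 0.4222222303974866
```

Request:
drive_tool --commands '[[[0.0047, -0.016, 0.0005, 0, 0, 0, 0.2], [0.0042, -0.0161, 0, 0, 0, 0, 0.2], [0.0042, -0.0161, 0, 0, 0, 0, 0.2], [0, 0, 0, 0, 0, 0, 0.2]]]'

```text
clock: 8.35
tool_pos: [0.501, -0.083, 0.0427]
tool_rot: [1.922, 2.485, -0.0]
wrist_force: [-0.2, -0.2, -1.0]
opening: 0.423
finger_force: 35.0
```

```bash
python3 st.py
```

```text
fix x,y mm -61.3660996457984 0.9935745614059084 z 42.73031867102403 ang 104.56621662666758 zdir [ 0.0003 -0.0006 -1.    ] clk 8.35
F fix 0.1639904263360158 -0.22195151772360056 -1.010882621342917 M [-0.1612  0.0286 -0.1243] open 0.4233109499894401
```

Request:
drive_tool --commands '[[[0.0013, -0.0048, 0, 0, 0, 0, 0.2], [0.0013, -0.0048, 0, 0, 0, 0, 0.2], [0.0004, -0.0016, 0, 0, 0, 0, 0.2], [0.0004, -0.0016, 0, 0, 0, 0, 0.2], [0, 0, 0, 0, 0, 0, 0.2]]]'

```text
clock: 8.85
tool_pos: [0.5025, -0.089, 0.0427]
tool_rot: [-1.92, -2.486, 0.0]
wrist_force: [-1.6, 0.1, -1.5]
opening: 0.42
finger_force: 35.0
```

```bash
python3 st.py
```

```text
fix x,y mm -55.14307031336231 0.8766987613037132 z 42.691561518864994 ang 104.64846060080254 zdir [-0.0002  0.     -1.    ] clk 8.85
F fix -0.5129634356314612 -1.548952852075055 -1.5429289548731795 M [ 0.0306  0.178  -0.0587] open 0.4202445993216041
```

Request:
drive_tool --commands '[[[0.0004, -0.0016, 0, 0, 0, 0, 0.2], [0.0004, -0.0016, 0, 0, 0, 0, 0.2], [0, 0, 0, 0, 0, 0, 0.2]]]'

```text
clock: 9.15
tool_pos: [0.503, -0.0911, 0.0427]
tool_rot: [-1.92, -2.486, 0.0]
wrist_force: [-1.3, 0.4, -1.4]
opening: 0.423
finger_force: 35.0
```

```bash
python3 st.py
```

```text
fix x,y mm -53.04831958731274 0.9001176875327934 z 42.70821475025763 ang 104.64364246011003 zdir [-0.0001 -0.     -1.    ] clk 9.15
F fix -0.7112858235565489 -1.1890060572091528 -1.4402880556095534 M [ 0.0597  0.1333 -0.1465] open 0.4230745361834742
```

Request:
drive_tool --commands '[[[0.0004, -0.0016, 0, 0, 0, 0, 0.2], [0, 0, 0, 0, 0, 0, 0.2]]]'

```text
clock: 9.35
tool_pos: [0.5031, -0.0917, 0.0426]
tool_rot: [-1.92, -2.486, -0.0]
wrist_force: [-1.0, 2.1, -2.4]
opening: 0.418
finger_force: 35.0
```

Request:
drive_tool --commands '[[[0.0004, -0.0016, 0, 0, 0, 0, 0.2], [0, 0, 0, 0, 0, 0, 0.2]]]'

```text
clock: 9.55
tool_pos: [0.5031, -0.0919, 0.0425]
tool_rot: [-1.919, -2.485, -0.001]
wrist_force: [-1.1, 4.8, -1.0]
opening: 0.424
finger_force: 35.0
```

```bash
python3 st.py
```

```text
fix x,y mm -52.21640375867964 0.7813519453000288 z 42.496677551804076 ang 104.62462877412659 zdir [-0.0009  0.0019 -1.    ] clk 9.55
F fix -4.878634623054046 0.1800111045114272 -0.9855503421447864 M [ 1.0037  0.1207 -0.0249] open 0.4239810657290822
```

Request:
drive_tool --commands '[[[0.0005, -0.0018, 0, 0, 0, 0, 0.2], [0, 0, 0, 0, 0, 0, 0.2]]]'

```text
clock: 9.75
tool_pos: [0.503, -0.0921, 0.0423]
tool_rot: [-1.919, -2.483, -0.002]
wrist_force: [-1.7, 8.4, 0.1]
opening: 0.425
finger_force: 35.0
```

Request:
drive_tool --commands '[[[0, 0, 0, 0, 0, 0, 0.6], [0, 0, 0, 0, 0, 0, 0.6], [0, 0, 0, 0, 0, 0, 0.6], [0, 0, 0.03, 0, 0, 0, 0.6], [0, 0, 0.08, 0, 0, 0, 0.8], [0.0065, -0.0247, 0.04, 0, 0, 0, 0.8], [0.0065, -0.0247, 0.02, 0, 0, 0, 0.8], [0, 0, 0, 0, 0, 0, 0.8]]]'

```text
clock: 10.55
tool_pos: [0.5139, -0.1262, 0.1473]
tool_rot: [1.918, 2.48, 0.001]
wrist_force: [0.1, -0.5, -0.4]
opening: 0.796
finger_force: 0.0
```

```bash
python3 w.py w5 coupon setting_block; python3 fit.py w5; python3 st.py; python3 - <<'E'
from h import *
d=dict(np.load("w5.npz")); P,_,_=cloud(d,None,d["pose"]); f=np.array([.5156,-.1426]); ex=np.array([.2538,-.9673]); ey=np.array([.9673,.2538])
x=(P[:,:2]-f)@ex*1e3; y=(P[:,:2]-f)@ey*1e3; z=P[:,2]*1e3
k=(abs(y)<10)
def g(n,m): print(n,m.sum(),np.percentile(x[m],[.5,99.5]),np.percentile(y[m],[.5,99.5]),np.median(z[m]))
g("coupon",(z>27.5)&(z<32)&(x<-26)&(abs(y)<30)); g("bed",k&(z>21)&(z<27)&(x<-60)); g("plate",(z>9)&(z<15)&(abs(y)<60)&(abs(x)<95)); g("lug",(z>58)&(z<67)&(abs(y)<40)&(x>30)&(x<70))
E
```

```text
clk 10.55 pos [ 0.5139 -0.1262  0.1473] rot [1.918  2.4795 0.0011] F [ 0.0557 -0.4919 -0.3564] camT [[-0.001  -0.9677 -0.2521  0.0692]
 [ 1.     -0.0009 -0.0005 -0.0007]
 [ 0.0003 -0.2521  0.9677 -0.1488]]
coupon 0.6 [192. 276.] 6759 rect [ 0.5103 -0.1232  0.0396  0.1102 15.4959] z [0.0287 0.0299 0.031 ]
setting_block 0.86 [358. 378.] 775 rect [ 0.6435 -0.2438  0.024   0.0551 54.2354] z [0.0105 0.0242 0.0402]
setting_block 0.78 [288. 274.] 3326 rect [ 0.5122 -0.1524  0.0929  0.1137 20.9504] z [0.0266 0.0345 0.063 ]
setting_block 0.6 [370. 271.] 893 rect [ 0.5527 -0.2888  0.0386  0.0225 77.7981] z [0.0013 0.0148 0.0183]
plate+ 1475 [ 0.4285 -0.128 ] [0.0337 0.0331] 82.67 z 0.012155579163837749 bbox mean [ 0.4292 -0.1272  0.0121]
plate+ 23565 [ 0.514  -0.1373] [0.1005 0.1596] 14.58 z 0.029375641239156647 bbox mean [ 0.5114 -0.1269  0.0253]
plate+ 393 [ 0.5556 -0.2757] [0.0119 0.0227] 80.29 z 0.016000260961204493 bbox mean [ 0.5545 -0.2731  0.0141]
plate+ 733 [ 0.6307 -0.235 ] [0.0284 0.019 ] 3.7 z 0.02025418174144661 bbox mean [ 0.633  -0.2346  0.0248]
bed 220 [ 0.4949 -0.0724] [0.0353
[... 975 characters left out ...]
.046, 51), (0.048, 62), (0.05, 41), (0.052, 63), (0.054, 70), (0.056, 75), (0.058, 72), (0.06, 195), (0.062, 423)]
fix x,y mm -19.98696784739507 0.30976757022767654 z 143.78894004274875 ang 104.61510984127179 zdir [-0.0015  0.0009 -1.    ] clk 10.7
F fix -0.2390347094332539 0.061954231663843506 -0.5161116161995563 M [-0.0451 -0.1251  0.0337] open 0.7982303199118763
coupon 3697 [-74.97914038 -26.25861406] [-20.18021961  19.28186899] 29.825063907719105
bed 167 [-79.05084299 -75.38406859] [-9.74824819  9.8349009 ] 23.68372154025594
plate 9030 [-85.2491894   68.77049507] [-49.97853482  49.51806314] 11.820380539058373
lug 698 [36.89273311 45.02133371] [-20.04155885  19.79084266] 62.35948575418904
```

View pics/w5.png

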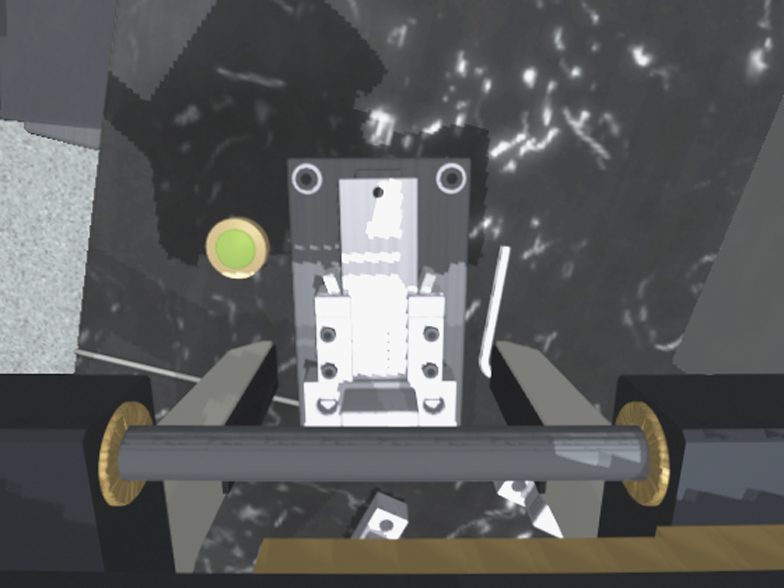

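The view shows the coupon home: its tail (hole at 378,192) measures fixture x -75.0, and the lug is at about (378,400). Moving over the lug.

Request:
drive_tool --commands '[[[0.0152, -0.0554, 0, 0, 0, 0, 0.75], [0.0152, -0.0554, 0, 0, 0, 0, 0.7], [0, 0, -0.065, 0, 0, 0, 0.7], [0, 0, -0.05, 0, 0, 0, 0.7], [0, 0, -0.028, 0, 0, 0, 0.7], [0, 0, 0, 0, 0, 0, 0.7], [0, 0, 0, 0, 0, 0, 0.7]]]' --squeeze 60

```text
clock: 11.4
tool_pos: [0.5293, -0.1893, 0.0582]
tool_rot: [-1.918, -2.485, 0.0]
wrist_force: [0.5, -0.3, 0.3]
opening: 0.7
finger_force: 0.0
```

```bash
python3 st.py
```

```text
fix x,y mm 48.67958417734041 1.413459159377399 z 58.20791044803259 ang 104.66799467772714 zdir [-0.0019  0.0012 -1.    ] clk 11.4
F fix 0.4362841434604247 0.3560701562012167 0.3056424914758349 M [-0.0069 -0.0787  0.0178] open 0.6999057547592437
```

Good. I'll go 3 mm lower and close.

Request:
drive_tool --commands '[[[0, 0, -0.005, 0, 0, 0, 0.7], [0, 0, 0, 0, 0, 0, 0.2], [0, 0, 0, 0, 0, 0, 0.2], [0, 0, 0, 0, 0, 0, 0.2], [0, 0, 0, 0, 0, 0, 0.2], [0, 0, 0, 0, 0, 0, 0.2], [0, 0, 0, 0, 0, 0, 0.2]]]'

```text
clock: 12.1
tool_pos: [0.5292, -0.1904, 0.0564]
tool_rot: [-1.92, -2.486, 0.002]
wrist_force: [-5.0, -0.8, 5.5]
opening: 0.429
finger_force: 60.0
```

```bash
cat >> st.py <<'E'
EX=np.r_[ex,0]; y=R[:,1]; tilt=np.arcsin(y[2]) # closing axis up-tilt = block tilt (+ => +y end up)
EY=np.r_[ey,0]; up=-R[:,2]
# block origin relative to tool: set by seated reference
import json,os
if os.path.exists("ref.json"):
    r=json.load(open("ref.json")); R0=np.array(r["R"]); o=R.T; b=t+R@R0.T@(np.array([r["o"][0],r["o"][1],r["o"][2]])-np.array(r["t"]))
    Rb=R@R0.T
    for n,sg in(("a",-1),("b",1)):
        e=t+Rb@(np.array(r["o"])+sg*.03*EY-np.array(r["t"])); d=e-(np.array(r["o"])+sg*.03*EY); print("end",n,"up mm",d[2]*1e3,"dx,dy",d[:2]@ex*1e3,d[:2]@ey*1e3)
    print("block tilt rad",np.arcsin((Rb@EY)[2]),"pitch",np.arcsin((Rb@EX)[2]))
E
python3 st.py; python3 - <<'E'
from h import *; import json
s=robot.sense(); t=np.array(s["tool_pos"]); R=cv2.Rodrigues(np.array(s["tool_rot"]))[0]
f=np.array([.5156,-.1426]); ex=np.array([.2538,-.9673]); ey=np.array([.9673,.2538]); v=t[:2]-f
o=f+ex*.049+ey*(v@ey)
json.dump(dict(t=t.tolist(),R=R.tolist(),o=[*o,.012]),open("ref.json","w"))
E
```

```text
fix x,y mm 49.71911031020237 1.0001712179861215 z 56.400046851212096 ang 104.65652901055059 zdir [-0.0011 -0.0004 -1.    ] clk 12.1
F fix -0.4375081107853437 -5.016074900802932 5.48756573853535 M [-0.3081  0.7935  0.0581] open 0.42869215123414334
```

Request:
drive_tool --commands '[[[-0.0024, -0.0006, 0.0016, 0.0054, -0.0205, 0, 0.2], [-0.0024, -0.0006, 0.0016, 0.0054, -0.0205, 0, 0.2], [-0.0024, -0.0006, 0.0016, 0.0054, -0.0205, 0, 0.2], [0, 0, 0, 0, 0, 0, 0.2]]]'

```text
clock: 12.5
tool_pos: [0.5248, -0.1916, 0.0602]
tool_rot: [1.881, 2.435, 0.122]
wrist_force: [-5.5, 0.3, 10.6]
opening: 0.427
finger_force: 60.0
```

```bash
python3 st.py
```

```text
fix x,y mm 49.77020947506711 -3.515963449941602 z 60.15176294888091 ang 104.62422580085347 zdir [ 0.0973  0.025  -0.9949] clk 12.5
F fix -1.6442307607006057 -5.267287932818231 10.56473130407151 M [-0.0183  0.991   0.0501] open 0.42669201016474456
end a up mm 0.9316149655250704 dx,dy 0.05511397050233283 0.1534773955295116
end b up mm 7.031327153034426 dx,dy 0.08591105683511231 -0.15738983359425712
block tilt rad 0.10183780413490791 pitch 0.0003827903326602772
```

```bash
cat > bt.py <<'E'
from h import *
import sys
np.set_printoptions(precision=2,suppress=True)
s=robot.sense(); f=np.array([.5156,-.1426]); ex=np.array([.2538,-.9673]); ey=np.array([.9673,.2538])
for cam in ("wrist","scene"):
    p=viewer.read_camera(cam); T=wristT(s,p) if cam=="wrist" else p["pose"]
    P,_,_=cloud(p,None,T); x=(P[:,:2]-f)@ex*1e3; y=(P[:,:2]-f)@ey*1e3; z=P[:,2]*1e3
    for a in range(-42,43,7):
        m=(x>36)&(x<62)&(y>a)&(y<a+7)&(z>16)&(z<60)
        if m.sum()>4: print(cam,a,m.sum(),"z90,max",np.percentile(z[m],[50,90,100]))
    k=(z>27)&(z<32)&(x<-30)&(x>-90)&(abs(y)<30); print(cam,"coupon tail",np.percentile(x[k],[.5,99]) if k.sum()>9 else None)
    save(sys.argv[1]+cam+".png",p["color"][150:400,150:500].repeat(2,0).repeat(2,1) if cam=="wrist" else cv2.resize(p["color"][200:310,270:420],None,fx=4,fy=4))
E
python3 bt.py r1
```

```text
wrist -42 375 z90,max [34.05 54.6  59.9 ]
wrist -35 423 z90,max [36.04 57.09 59.96]
wrist -28 367 z90,max [41.6  56.29 60.  ]
wrist -21 325 z90,max [47.32 57.69 59.84]
wrist -14 310 z90,max [47.43 57.76 59.92]
wrist -7 304 z90,max [47.42 57.65 59.81]
wrist 0 292 z90,max [47.68 57.91 59.98]
wrist 7 282 z90,max [48.36 57.5  59.99]
wrist 14 296 z90,max [45.42 57.66 59.98]
wrist 21 321 z90,max [40.99 57.1  59.92]
wrist 28 294 z90,max [41.03 42.28 59.85]
wrist 35 267 z90,max [41.74 42.38 43.45]
wrist coupon tail [-68.47 -30.24]
scene -42 93 z90,max [34.35 57.12 59.99]
scene -35 29 z90,max [34.26 50.81 57.85]
scene -28 59 z90,max [33.69 42.4  57.02]
scene -21 17 z90,max [36.99 55.86 59.59]
scene -14 10 z90,max [46.57 54.82 57.38]
scene -7 9 z90,max [45.43 55.23 57.41]
scene 0 6 z90,max [39.34 45.27 46.5 ]
scene 7 6 z90,max [41.24 47.81 49.74]
scene coupon tail [-74.59 -30.45]
```

Request:
drive_tool --commands '[[[0.0024, 0.0006, 0.0018, -0.0054, 0.0205, 0, 0.2], [0.0024, 0.0006, 0.0018, -0.0054, 0.0205, 0, 0.2], [0.0024, 0.0006, 0.0018, -0.0054, 0.0205, 0, 0.2], [0, 0, 0, 0, 0, 0, 0.2]]]'

```text
clock: 13.0
tool_pos: [0.5295, -0.19, 0.0615]
tool_rot: [-1.918, -2.486, 0.002]
wrist_force: [-2.0, -1.7, -2.7]
opening: 0.427
finger_force: 60.0
```

```bash
python3 st.py
```

```text
fix x,y mm 49.38710931639766 1.4238473161068879 z 61.467112289261514 ang 104.70770802935519 zdir [-0.0024  0.     -1.    ] clk 13.0
F fix 1.167723797606231 -2.380840609649153 -2.7435617311577545 M [-0.5701  1.0323 -0.0686] open 0.42740980431368986
end a up mm 5.101294466849284 dx,dy -0.3390191519854478 0.3732469245686095
end b up mm 5.0340091375866525 dx,dy -0.39266095323524025 0.37318522022462236
block tilt rad -0.0011214223894250356 pitch -0.0007631519858476059
```

Request:
drive_tool --commands '[[[-0.0024, -0.0006, 0.0017, 0.0054, -0.0205, 0, 0.2], [-0.0024, -0.0006, 0.0017, 0.0054, -0.0205, 0, 0.2], [-0.0024, -0.0006, 0.0017, 0.0054, -0.0205, 0, 0.2], [0, 0, 0, 0, 0, 0, 0.2]]]'

```text
clock: 13.4
tool_pos: [0.5249, -0.1912, 0.0642]
tool_rot: [1.884, 2.435, 0.124]
wrist_force: [1.3, -0.6, -11.7]
opening: 0.425
finger_force: 60.0
```

```bash
python3 st.py
```

```text
fix x,y mm 49.35030651040666 -3.374440442149117 z 64.17947095194313 ang 104.5460076387116 zdir [ 0.0974  0.0264 -0.9949] clk 13.4
F fix 0.9258072664223383 1.0785568935203724 -11.674358648815382 M [-0.117  -0.7132  0.0622] open 0.42454636616590063
end a up mm 4.949917590791757 dx,dy -0.4713989206866947 0.3157601149296424
end b up mm 11.074433004394288 dx,dy -0.34977954994278554 0.0022370518814060847
block tilt rad 0.10225335297996928 pitch -0.0011431315394329381
```

Request:
drive_tool --commands '[[[0.0023, 0.0006, 0.0023, -0.0054, 0.0205, 0, 0.2], [0.0023, 0.0006, 0.0023, -0.0054, 0.0205, 0, 0.2], [0.0023, 0.0006, 0.0023, -0.0054, 0.0205, 0, 0.2], [0, 0, 0, 0, 0, 0, 0.2]]]'

```text
clock: 13.8
tool_pos: [0.5291, -0.19, 0.0681]
tool_rot: [-1.917, -2.485, 0.003]
wrist_force: [-2.2, -3.7, -7.8]
opening: 0.426
finger_force: 60.0
```

```bash
python3 st.py; python3 bt.py r2
```

```text
fix x,y mm 49.31166640479182 1.0023268958263554 z 68.1425922372084 ang 104.71166951551757 zdir [-0.0035  0.     -1.    ] clk 13.8
F fix 3.0704134308701683 -3.054937699611954 -7.7615234474051915 M [-0.9365  0.8272 -0.1094] open 0.4260691891444907
end a up mm 11.809659985132972 dx,dy -0.4248683413693826 -0.09651666758704976
end b up mm 11.67719147326739 dx,dy -0.4827377618997243 -0.09669080530711441
block tilt rad -0.0022078103247273957 pitch -0.0010462656241854184
wrist -42 356 z90,max [45.62 46.44 47.17]
wrist -35 229 z90,max [45.68 55.15 59.59]
wrist -28 280 z90,max [46.09 57.64 59.8 ]
wrist -21 173 z90,max [49.44 58.2  59.9 ]
wrist -14 187 z90,max [51.48 58.47 59.94]
wrist -7 195 z90,max [51.27 58.8  59.94]
wrist 0 189 z90,max [50.91 58.08 59.98]
wrist 7 193 z90,max [51.02 58.48 59.91]
wrist 14 176 z90,max [49.43 57.9  59.99]
wrist 21 288 z90,max [45.97 57.62 59.96]
wrist 28 237 z90,max [45.38 56.92 59.81]
wrist 35 360 z90,max [45.31 46.04 46.78]
wrist coupon tail [-71.09 -30.26]
scene -42 112 z90,max [36.64 44.83 46.07]
scene -35 28 z90,max [45.32 59.2  60.  ]
scene -28 54 z90,max [44.76 52.41 59.44]
scene -21 22 z90,max [45.36 53.39 55.66]
scene -14 9 z90,max [51.35 57.51 58.74]
scene -7 8 z90,max [48.03 58.97 59.29]
scene 0 6 z90,max [54.11 57.92 59.09]
scene 7 9 z90,max [46.89 57.9  59.7 ]
scene 14 6 z90,max [46.03 52.14 53.4 ]
scene 28 6 z90,max [44.88 52.46 59.59]
scene coupon tail [-74.59 -30.48]
```

Request:
drive_tool --commands '[[[-0.0024, -0.0006, 0.0017, 0.0054, -0.0205, 0, 0.2], [-0.0024, -0.0006, 0.0017, 0.0054, -0.0205, 0, 0.2], [-0.0024, -0.0006, 0.0017, 0.0054, -0.0205, 0, 0.2], [0, 0, 0, 0, 0, 0, 0.2]]]'

```text
clock: 14.3
tool_pos: [0.5244, -0.1913, 0.0723]
tool_rot: [1.884, 2.435, 0.123]
wrist_force: [-1.6, -2.2, -8.7]
opening: 0.424
finger_force: 60.0
```

```bash
python3 st.py
```

```text
fix x,y mm 49.3787836641547 -3.8891580226997418 z 72.30750726790298 ang 104.54767284219115 zdir [ 0.0971  0.0259 -0.9949] clk 14.3
F fix 1.7040282794554393 -2.131774244639704 -8.745928553502331 M [-0.4144  0.3226 -0.0687] open 0.4237715442979425
end a up mm 13.088022456158757 dx,dy -0.4232787937372168 -0.21836328312916278
end b up mm 19.18808844458053 dx,dy -0.30586215765764246 -0.5293742020341925
block tilt rad 0.10184373152832879 pitch -0.000742182188574177
```

Request:
drive_tool --commands '[[[0.0025, 0.0006, 0.002, -0.0054, 0.0205, 0, 0.2], [0.0025, 0.0006, 0.002, -0.0054, 0.0205, 0, 0.2], [0.0025, 0.0006, 0.002, -0.0054, 0.0205, 0, 0.2], [0, 0, 0, 0, 0, 0, 0.2]]]'

```text
clock: 14.7
tool_pos: [0.5318, -0.1901, 0.0771]
tool_rot: [1.918, 2.485, 0.001]
wrist_force: [1.3, -0.3, -2.6]
opening: 0.425
finger_force: 60.0
```

```bash
python3 st.py
```

```text
fix x,y mm 50.04379685254988 3.6184080755923658 z 77.14898328615702 ang 104.66950006071266 zdir [ 0.0026 -0.0011 -1.    ] clk 14.7
F fix 0.5851191991956797 1.1925440643597762 -2.6463730403940007 M [-0.0053 -0.1102 -0.039 ] open 0.4247132992627651
end a up mm 20.645507605360827 dx,dy 0.4028578036248995 2.7701137055012204
end b up mm 20.85070525790773 dx,dy 0.38891850747159057 2.7697612014297914
block tilt rad 0.003419967542535912 pitch 0.0016044033615713693
```

Request:
drive_tool --commands '[[[-0.004, -0.001, 0.006, -0.0005, 0.002, 0, 0.2], [0, 0, 0.005, 0, 0, 0, 0.2], [0, 0, 0.004, 0, 0, 0, 0.2], [0, 0, 0, 0, 0, 0, 0.2], [0, 0, 0, 0, 0, 0, 0.2], [0, 0, 0, 0, 0, 0, 0.2]]]'

```text
clock: 15.3
tool_pos: [0.5273, -0.1908, 0.0848]
tool_rot: [-1.919, -2.484, 0.004]
wrist_force: [-1.0, -0.0, -3.8]
opening: 0.421
finger_force: 60.0
```

```bash
python3 st.py; python3 bt.py r3; python3 a.py|grep -v "^{"
```

```text
fix x,y mm 49.54996001316922 -0.9129811401181985 z 84.84368060211028 ang 104.6291307112315 zdir [-0.0033 -0.0006 -1.    ] clk 15.3
F fix -0.2383230151677977 -0.9213954395828207 -3.8457234086192535 M [-0.0101 -0.0441  0.0235] open 0.4214355549790504
end a up mm 28.507205818527453 dx,dy -0.1994464927685169 -2.0062901524063124
end b up mm 28.380776841341913 dx,dy -0.17078194599050192 -2.006430201517374
block tilt rad -0.002107151179080673 pitch -0.0003585438604507574
wrist -42 23 z90,max [45.45 53.27 55.33]
wrist 28 23 z90,max [45.59 52.7  55.66]
wrist coupon tail [-75.43 -30.43]
scene -42 26 z90,max [45.57 57.88 59.41]
scene -35 38 z90,max [23.37 26.92 59.48]
scene -28 17 z90,max [56.5  57.93 58.38]
scene coupon tail [-74.63 -30.91]
top fixture 0.66 [200. 319.] 721 rect [ 0.509 -0.114  0.101  0.119 15.332] z [0.0072 0.0115 0.0364]
top coupon 0.81 [212. 322.] 407 rect [ 0.489 -0.08   0.055  0.134 48.079] z [0.0243 0.0288 0.0328]
top hex_key 0.65 [204. 322.] 790 rect [ 0.499 -0.076  0.087  0.209 60.579] z [0.0067 0.0115 0.0368]
top ref_block 0.68 [209. 150.] 362 rect [ 0.514  0.365  0.05
[... 370 characters left out ...]
. 421.] 605 rect [ 0.564 -0.298  0.093  0.056 61.509] z [0.0028 0.0163 0.039 ]
scene setting_block 0.6 [249. 409.] 420 rect [ 0.668 -0.237  0.033  0.103 88.454] z [0.002  0.0164 0.0389]
scene bubble_level 0.69 [281. 305.] 209 rect [ 0.428 -0.129  0.034  0.034  8.281] z [0.0024 0.0102 0.013 ]
scene bubble_level 0.31 [251. 320.] 462 rect [ 0.507 -0.115  0.092  0.078 72.319] z [0.0254 0.0287 0.0304]
scene loupe 0.77 [207. 155.] 173 rect [ 0.451  0.38   0.106  0.03  54.105] z [0.0039 0.0203 0.0297]
scene ref_block 0.51 [196. 180.] 222 rect [ 0.514  0.359  0.057  0.055 14.159] z [0.0023 0.0102 0.0123]
scene caliper 0.97 [196. 242.] 358 rect [0.623 0.207 0.069 0.231 7.796] z [0.0002 0.0048 0.0084]
```

View pics/r3scene.png

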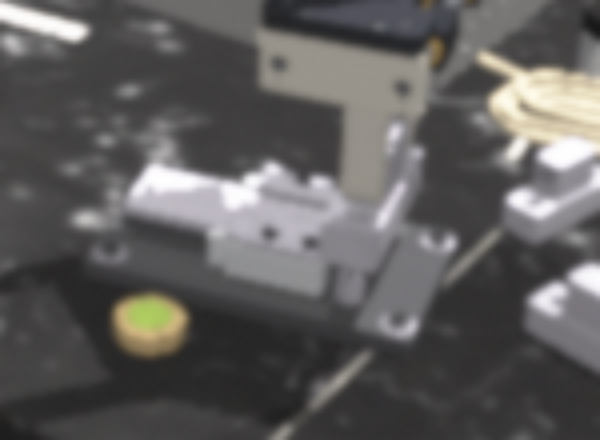

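The block is held level about 12 mm above its dowels (one dowel shows below it at (350,285)). The coupon tail is still at -75 and the other things are where they were. Handing in.

```bash
python3 -c "
from cell import robot
print(robot.hand_in())"
```

```text
the job is handed in; nothing more can be done
None
```

The coupon is fully home against the setting block's position. The block was rocked off its dowels in three end-by-end steps and is held level about 12 mm above them. The job was handed in at about 15.5 s on the robot's clock, and the hand-in gave no verdict.

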